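# Shut the cupboard door and draw out the spice drawer

### The arm

A 6-joint arm with a two-finger parallel gripper is mounted at the origin on a cart in front of the work surface, level with it; the furniture and walls round the work are solid. World frame = base frame: x ahead of the robot, y to its left, z up, the work surface at z = 0. Lengths are in mm, angles in rad, forces in N, time in s.
With the tool pointing down it reaches from about 300 to 875 mm from the base axis. Payload 4.2 kg.
Tool frame: the origin (TCP) lies midway between the tips of the shut fingers; the grasp point (between the pads) lies 19 mm behind it; z points along the fingers, y is the line along which they close (so a half turn about z gives the same grasp; the last joint's range is limited). The gripper opens to 85 mm and grips with 20 to 120 N. Pads are 22 mm wide; open, the fingers measure 114 mm over their backs; the gripper's body (76 mm by 85 mm) begins 54 mm behind the grasp point. The pads swing forward as they close: fully open they stand 13 mm farther back than shut.
Start: joints at [1.103, 0.32, 1.565, -0, 1.257, -0.02], TCP at [248.969, 518.32, 231.338] pointing down, gripper open.
Joint ranges: [-3.11, 3.11], [-0.84, 2.01], [0.21, 2.61], [-1.34, 4.49], [0.05, 2.63], [-2.56, 2.56]. Speed limits (rad/s): [2.57, 2.57, 3.14, 3.14, 3.14, 3.14].

### API

Orientations are given as a unit quaternion [x, y, z, w].
In Python, from rig import telemetry, vision, ticket, models gives the robot as it stands.
- The arm moves only by the tool drive_tool, never from a script. Its argument "motion" is a list of rows, each an object of numbers: "dx", "dy", "dz": the shift along the tool's x, y, z in cm; "wx", "wy", "wz": the turn, a rotation vector about the tool's x, y, z in degrees. A call has exactly 5 rows; each row is the pose to reach, as a shift and turn from the pose commanded when the call began, along the tool's axes at that moment; what a row does not reach only later rows make up. A row lasts 1/12 s, in which the tool goes at most 41.7 mm and 7.16 degrees, less where a joint would pass 70% of its speed; a pose out of reach is approached as far as the arm can. A call with a gripper value outside its range is refused whole. "gripper" is the gripper command: -1 is fully open, 1 is shut, values between are in proportion, set as the call begins (left out, the last holds). The fingers move at their own pace and stop on an object; "force" is the grip in N (left out, the last holds). Time passes only in rows, so rows that repeat a pose let the fingers close, or fill a call up. It gives the time, the measured TCP pose, the force, the opening and the grip force at its end, in the units of the state.
- telemetry.sense(): the state, without advancing time (a new reading comes with each control period).
- vision.camera(name): name is "scene" or "top" or "wrist"; returns (picture, depth): 480x640x3 uint8, red, green, blue; 480x640 float32, mm along the optical axis (not along the pixel's ray), 0 where there is no reading.
- vision.get_calibration(name): a dict with "fx", "fy", "cx", "cy" (pixels), "rvec" (rotation vector, rad) and "tvec" (3), from world to camera coordinates, as OpenCV has them; the wrist camera has in their place "hand_eye" (4x4, takes a point from camera to tool coordinates, whose origin is the TCP and whose axes are the flange's). Camera axes: x right, y down, z forward; pixel columns grow to the right and rows downward; lengths in mm; the calibration is good to about 2 mm. A picture is of the moment at which its call begins: read the wrist's pose just before it. get_calibration takes no time and is no camera call.
- ticket.finish_job(): hands the job in; it is judged then, once.
Trained networks look in the newest picture that a camera, given by its name, has taken for a name from the list of things; names that differ only in an ending like _2 or _b are one class to them, and where a whole thing is asked for, a point or a joint stands for the part that bears it (a point fixed in the world has none). Each returns a list of dicts, best first, with "confidence" (0 to 1); they miss things now and then, are a little off and sometimes report something else, mostly with a low value. They report only what shows in the picture. A call takes as long as a camera call.
- models.look_for(camera, target): "centre" ([x, y, z] in mm, in world coordinates, good to about 4 mm: the middle of the surface that is visible of it).
The state is a dict: "time": time; "joint_positions": joint angles; "qvel": joint speeds; "joint_efforts": joint torques, N m; "eef_pos": TCP position; "tcp_rot": TCP orientation; "contact_force": force on the tool from outside, world axes, zero at the start; "moment": the same for the moment, N m; "width": finger opening in mm; "gripper_force": force on a finger pad.
Only numpy, scipy, OpenCV 4.12 (cv2) and the standard library are available. Lean on these libraries where they do the work, as an engineer would, in place of code of your own. Each camera call takes 0.05 s, during which the arm holds its last target. There are 200 camera calls.

### The job

The door of the small cupboard on the worktop hangs open and is in the way of the spice drawer beside it. Push the door shut until it snaps past its catch and sits closed; then pull the spice drawer out to its stop, so that the jars in it can be reached, and leave it there with the door still shut. Leave the candle jar, the pepper mill and the drinking glass where they stand.

Things in the scene. Friction and masses are not known exactly. Their poses are not given: they have to be found in the camera images.
- cupboard: Small pale-wood cupboard with cream fronts, fixed to the worktop, 180 deep x 330 wide x 168 mm high without its fronts. Origin: centre of underside; x from front to back, y to its left as the robot sees it, z up; yaw varies. Its front plane is x = -90 mm. Right bay: door, y = -165 to +34. Left bay: spice drawer, y = +37 to +165. Both fronts are 15 mm thick, 12 to 164 mm above the worktop.
- cupboard_door (a joint): Door angle, rad: 0 shut; grows as it swings out to the robot and round to the left in front of the drawer, at most 2.1; starts at 1.6 to 2.0. Hinge friction (0.06 N m) holds it where it is left. Catch: a pin rides over a sprung roller; it resists from about 0.09 on, takes 5 to 10 N at 140 mm from the hinge, gives way at about 0.04, then pulls the door to 0 and holds it. Not pushed past, the door stays ajar.
- door_hinge (a point): Point on the door's upright hinge axis, 84 mm above the worktop, at x = -90, y = +35 mm in the cupboard's frame (between the two bays). The door is 200 mm wide: its free edge is the right one, at y = -165 when shut. A raised frame 26 mm wide stands 4 mm proud of its panel.
- door_face (a point): Point on the outer face of the door's panel, 140 mm from the hinge axis, 130 mm above the worktop and 11 mm outside the door's inner face (the hinge axis lies in the plane of the inner face); above the knob and 34 mm below the upper edge: a good place to push with the fingertips from above. Moves with the door.
- door_knob (a point): Tip of the door's round steel knob: 24 mm across, standing 24 mm off the outer face, 186 mm from the hinge axis, 70 mm above the worktop.
- spice_drawer (a joint): How far the spice drawer is out, in m: 0 shut (as it starts), 0.09 at its stop. It slides straight out along the cupboard's -x with about 1.5 N of friction and stays where it is left. Two small loose jars stand inside it.
- drawer_handle (a point): Middle of the drawer's steel bar handle: a level bar 64 mm long, 10 mm thick, along the cupboard's y, 140 mm above the worktop, 45 mm in front of the drawer's face (40 mm clear behind it); joined to the face at both ends. It can be pinched or hooked from above.
- candle_jar: Brown candle jar, 75 mm across, 78 mm high, loose on the roof of the cupboard. Origin: centre of underside. Not to be moved.
- pepper_mill: Wooden pepper mill, 58 mm across, 150 mm high, loose on the worktop to the right. Origin: centre of underside. Not to be moved.
- tumbler: Clear drinking glass, 81 mm across, 92 mm high, loose on the worktop to the left. Origin: centre of underside. Not to be moved.

How it is judged:
By the outcome, as a careful person would: the job done as asked, in the order asked, and still so for the second after the job is handed in, with the robot touching nothing.
It also fails if it takes over 48 s, if anything falls off the work surface, if the arm or the gripper's body presses on something with over 40 N, if the wrist force passes 120 N, or if a joint passes its speed limit or range.

## Working session

There is one attempt and no reset: what is moved stays moved. The work goes in short steps, Python scripts to look and compute and a tool call to move; the robot and the scene stay as the last step left them, time stands still between calls to the robot, and variables do not carry over. Pictures are saved under pics/ and viewed, at most 10 in all, crops included, and the job is handed in when it is done.

Besides the shell and the picture viewer there is one more tool, called after "Request:" as a command line: name --argument value ..., lists and objects as JSON in quotes. drive_tool: Moves the arm, as the interface text tells. Its arguments: {"type":"object","properties":{"motion":{"type":"array","items":{"type":"object","properties":{"dx":{"type":"number"},"dy":{"type":"number"},"dz":{"type":"number"},"wx":{"type":"number"},"wy":{"type":"number"},"wz":{"type":"number"}}}},"gripper":{"type":"number"},"force":{"type":"number"}},"required":["motion"]}

```bash
mkdir -p pics
cat > h.py <<'E'
import numpy as np, cv2
from scipy.spatial.transform import Rotation as R
from rig import telemetry, vision, ticket, models
def cloud(name):
    p,d=vision.camera(name); c=vision.get_calibration(name)
    v,u=np.indices(d.shape); 
    P=np.stack([(u-c['cx'])/c['fx']*d,(v-c['cy'])/c['fy']*d,d],-1)
    Rm=R.from_rotvec(np.ravel(c['rvec'])).as_matrix()
    W=(P-np.ravel(c['tvec']))@Rm
    W[d==0]=np.nan
    return p,W
def save(p,n): cv2.imwrite('pics/'+n,p[:,:,::-1])
def st():
    s=telemetry.sense(); print(s['time'],np.round(s['eef_pos'],1),np.round(s['tcp_rot'],3),np.round(s['contact_force'],1),s['width']); return s
E
python3 - <<'E'
from h import *
s=st(); print(R.from_quat(s['tcp_rot']).as_matrix().round(2))
for n in ('scene','top'):
    p,W=cloud(n); save(p,n+'1.png'); np.save(n+'1.npy',W)
    for t in ['cupboard','door_hinge','door_face','door_knob','drawer_handle','candle_jar','pepper_mill','tumbler']:
        r=models.look_for(n,t); print(n,t,[(np.round(q['centre']),round(q['confidence'],2)) for q in r[:2]])
E
```

```text
0.0 [248.7 517.9 230.5] [ 0.222  0.975 -0.001 -0.   ] [-0.4 -0.  -0.1] 85.07773240961978
[[-0.9   0.43 -0.  ]
 [ 0.43  0.9  -0.  ]
 [ 0.   -0.   -1.  ]]
scene cupboard [(array([655.,   6., 152.]), 0.65), (array([543., 532.,  81.]), 0.4)]
scene door_hinge [(array([515.,  -9., 106.]), 0.77)]
scene door_face [(array([653.,   1., 152.]), 0.73), (array([515.,  -7., 104.]), 0.63)]
scene door_knob [(array([518.,  -6., 107.]), 0.87)]
scene drawer_handle [(array([600.,  42., 126.]), 0.63)]
scene candle_jar [(array([743., -41., 218.]), 0.88)]
scene pepper_mill [(array([ 542., -315.,   73.]), 0.73)]
scene tumbler [(array([545., 533.,  82.]), 0.97)]
top cupboard [(array([664., -20., 168.]), 0.83), (array([534., 514.,  91.]), 0.56)]
top door_hinge [(array([490.,  -3., 145.]), 0.61)]
top door_face [(array([490.,   1., 145.]), 0.85)]
top door_knob [(array([489.,  -6., 146.]), 0.71)]
top drawer_handle [(array([603.,  38., 139.]), 0.89)]
top candle_jar [(array([739., -55., 214.]), 0.56), (array([599.,  34., 143.]), 0.33)]
top pepper_mill []
top tumbler [(array([534., 512.,  89.]), 0.6)]
```

View pics/scene1.png

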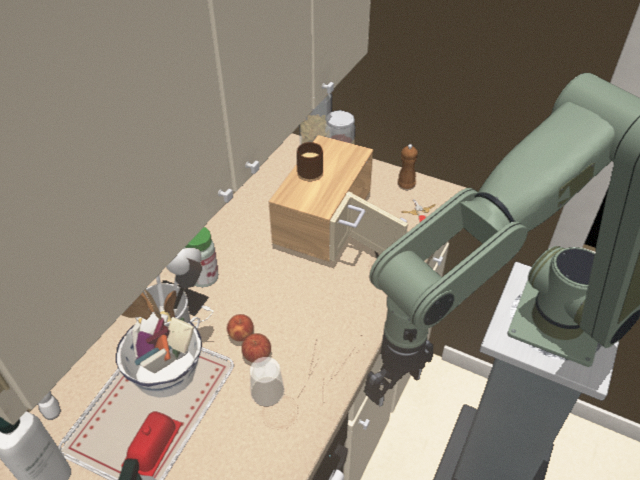

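View pics/top1.png

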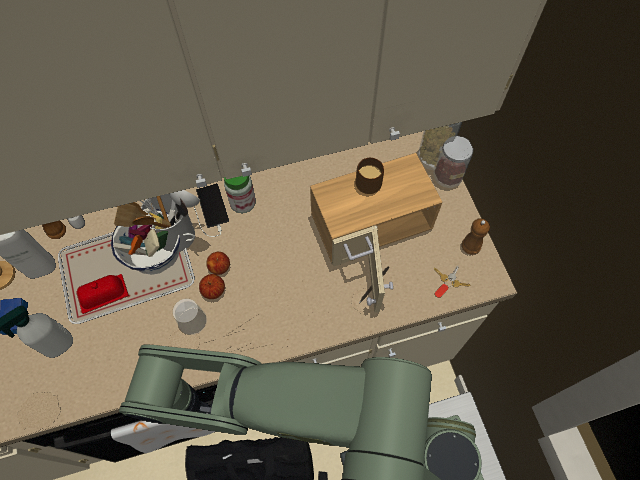

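Run:
```python
import numpy as np,cv2
W=np.load('top1.npy').reshape(-1,3); W=W[np.isfinite(W).all(1)]
Z=W[:,2]
roof=W[(abs(Z-168)<5)&(W[:,0]>450)]
c,s,a=cv2.minAreaRect(roof[:,:2].astype(np.float32)); print('roof',c,s,a,cv2.boxPoints((c,s,a)))
d=W[(abs(Z-160)<12)&(W[:,0]>350)&(W[:,0]<575)&(abs(W[:,1])<200)]
c,s,a=cv2.minAreaRect(d[:,:2].astype(np.float32)); print('door',len(d),c,s,a,cv2.boxPoints((c,s,a)))
```

```text
roof (665.3477783203125, 273.2833251953125) (1354.3909912109375, 425.8858337402344) 89.52241516113281 [[ 446.7676  -402.11365]
 [ 872.6387  -405.66357]
 [ 883.928    948.6803 ]
 [ 458.0569   952.2302 ]]
door 356 (496.32550048828125, 5.644012451171875) (149.02500915527344, 86.5857925415039) 7.391090393066406 [[416.86285   38.991802]
 [428.00134  -46.87456 ]
 [575.78815  -27.703777]
 [564.64966   58.162586]]
```

The scene picture shows the cupboard (roof centre ~(320,180)), the open door (350–405, 200–250), candle (310,160), mill (407,167), glass (265,380). The top picture shows the door edge-on from (375,228) to (378,310) and the handle at (358,248).

Run:
```python
import numpy as np,cv2
for n in ('top','scene'):
    W=np.load(n+'1.npy').reshape(-1,3); W=W[np.isfinite(W).all(1)]
    Z=W[:,2]
    m=(abs(Z-168)<4)&(W[:,0]>560)&(W[:,0]<900)&(W[:,1]>-260)&(W[:,1]<200)
    g=np.zeros((500,600),np.uint8)
    for x,y in W[m][:,:2]: g[int(x-500),int(y+300)]=255
    g=cv2.morphologyEx(g,cv2.MORPH_CLOSE,np.ones((9,9)))
    k,l,s,cc=cv2.connectedComponentsWithStats(g); i=1+np.argmax(s[1:,4])
    c,sz,a=cv2.minAreaRect(np.argwhere(l==i).astype(np.float32)); print(n,'roof',np.array(c)+[500,-300],sz,a,'\n',cv2.boxPoints((c,sz,a))+[500,-300])
    for zz in (164,):
        d=W[(Z>140)&(Z<170)&(W[:,0]>350)&(W[:,0]<590)&(W[:,1]>-60)&(W[:,1]<60)]
        for x0 in range(380,590,20):
            q=d[(d[:,0]>=x0)&(d[:,0]<x0+20)]
            if len(q): print(x0,len(q),q[:,1].min().round(),np.median(q[:,1]).round(),q[:,1].max().round(),q[:,2].max().round())
    hi=W[(Z>300)&(W[:,0]>500)]; print('overhead',len(hi), hi.min(0) if len(hi) else '',np.percentile(hi[:,2],5) if len(hi) else '', np.percentile(hi[:,0],2) if len(hi) else '')
```

```text
top roof [680.64108276 -70.1401062 ] (234.44369506835938, 330.6968688964844) 3.8310513496398926 
 [[ 552.63347626   87.00671387]
 [ 574.72887421 -242.95118713]
 [ 808.64868164 -227.28692627]
 [ 786.55328369  102.67095947]]
420 65 -24.0 10.0 20.0 168.0
440 70 -28.0 3.0 16.0 170.0
460 49 -7.0 2.0 11.0 169.0
480 48 -13.0 -2.0 6.0 170.0
500 43 -18.0 -6.0 1.0 168.0
520 46 -21.0 -11.0 -3.0 168.0
540 125 -26.0 5.0 60.0 168.0
560 85 -30.0 -14.0 60.0 169.0
580 40 -33.0 -18.0 60.0 167.0
overhead 105402 [ 500.01545522 -404.72856796  300.05179415] 418.54839221314967 525.1792885208436
scene roof [701.25888062 -67.12786865] (198.18934631347656, 336.34271240234375) 3.9724960327148438 
 [[ 590.75177765   93.77438354]
 [ 614.05280304 -241.76021194]
 [ 811.76599121 -228.03012085]
 [ 788.46496582  107.50448608]]
420 72 -26.0 15.0 21.0 169.0
440 83 -26.0 11.0 20.0 167.0
460 69 -6.0 6.0 17.0 170.0
480 71 -13.0 2.0 10.0 169.0
500 65 -18.0 -2.0 5.0 167.0
520 67 -22.0 -6.0 1.0 168.0
540 128 -29.0 -6.0 58.0 169.0
560 94 -29.0 -12.0 59.0 169.0
580 47 -35.0 -16.0 60.0 170.0
overhead 97507 [ 500.01434067 -412.93160397  300.04200751] 408.325697910534 559.4640201043804
```

```bash
cat >> h.py <<'E'
C=np.array([710.3,-66.5]); YAW=0.0693
ex=np.array([np.cos(YAW),np.sin(YAW)]); ey=np.array([-ex[1],ex[0]])
def cup(p): p=np.asarray(p)[:2]-C; return np.array([p@ex,p@ey])
def door(th,r=140,o=11): # cupboard coords
    s,c=np.sin(th),np.cos(th); return np.array([-90,35])+r*np.array([-s,-c])+o*np.array([-c,s])
def rel(target,z): # shift in tool axes, cm, from the measured pose
    s=telemetry.sense(); w=C+target[0]*ex+target[1]*ey
    return (R.from_quat(s['tcp_rot']).as_matrix().T@(np.r_[w,z]-s['eef_pos'])/10).round(2)
E
python3 - <<'E'
from h import *
for n in ('top','scene'):
    W=np.load(n+'1.npy').reshape(-1,3); W=W[np.isfinite(W).all(1)]
    q=W[(W[:,2]>250)&(W[:,0]>380)&(abs(W[:,1]+50)<250)]
    print(n,len(q),q.min(0),np.percentile(q,[1,5,50],axis=0).round())
print(cup([553,24]),cup([483,1]),door(1.83))
E
```

```text
top 32373 [ 691.62284559 -299.99411777  377.81364992] [[ 717. -293.  402.]
 [ 718. -266.  431.]
 [ 721.  -12.  658.]]
scene 11543 [ 694.41435354 -299.81812365  250.49519093] [[ 718. -287.  399.]
 [ 720. -244.  414.]
 [ 722.   36.  559.]]
[-150.65580402  101.17494114] [-222.08040865   83.0772658 ] [-222.50379487   81.51606546]
```

Request:
drive_tool --motion '[{"dx": -3.1, "dy": -2.4, "wz": -5.94}, {"dx": -6.2, "dy": -4.8, "wz": -11.9}, {"dx": -9.3, "dy": -7.2, "wz": -17.8}, {"dx": -12.4, "dy": -9.6, "wz": -23.8}, {"dx": -15.5, "dy": -12.0, "wz": -29.7}]' --gripper 1

```text
$.motion[0]: bad value
```

Request:
drive_tool --motion '[{"dx": -3.1, "dy": -2.4, "dz": 0, "wx": 0, "wy": 0, "wz": -5.94}, {"dx": -6.2, "dy": -4.8, "dz": 0, "wx": 0, "wy": 0, "wz": -11.9}, {"dx": -9.3, "dy": -7.2, "dz": 0, "wx": 0, "wy": 0, "wz": -17.8}, {"dx": -12.4, "dy": -9.6, "dz": 0, "wx": 0, "wy": 0, "wz": -23.8}, {"dx": -15.5, "dy": -12.0, "dz": 0, "wx": 0, "wy": 0, "wz": -29.7}]' --gripper 1

```text
time: 1.32
eef_pos: [337.1, 341.5, 231.4]
tcp_rot: [-0.038, 0.999, 0.0, 0.0]
contact_force: [1.4, -0.2, 0.1]
width: 25.5
gripper_force: 0.0
```

Run:
```python
from h import *
s=st(); print(R.from_quat(s['tcp_rot']).as_matrix().round(3)); print(rel([-226,150],200), cup(s['eef_pos']))
```

```text
1.3167 [337.1 341.5 231.4] [-0.038  0.999  0.     0.   ] [ 1.4 -0.2  0.1] 25.536225336559706
[[-0.997 -0.076  0.   ]
 [-0.076  0.997  0.   ]
 [-0.     0.    -1.   ]]
[-11.6  -28.37   3.14] [-344.03147522  432.82847996]
```

Request:
drive_tool --motion '[{"dx": -1.5, "dy": -3.5, "dz": 0, "wx": 0, "wy": 0, "wz": 0}, {"dx": -3, "dy": -7, "dz": 0, "wx": 0, "wy": 0, "wz": 0}, {"dx": -4.5, "dy": -10.5, "dz": 0, "wx": 0, "wy": 0, "wz": 0}, {"dx": -6, "dy": -14, "dz": 0.5, "wx": 0, "wy": 0, "wz": 0}, {"dx": -7.5, "dy": -17.5, "dz": 1, "wx": 0, "wy": 0, "wz": 0}]'

```text
time: 1.73
eef_pos: [424.6, 172.1, 221.8]
tcp_rot: [-0.035, 0.999, 0.0, 0.001]
contact_force: [0.0, 0.1, 0.4]
width: 0.3
gripper_force: 0.0
```

Request:
drive_tool --motion '[{"dx": -1, "dy": -3, "dz": 1, "wx": 0, "wy": 0, "wz": 0}, {"dx": -2.5, "dy": -6, "dz": 3, "wx": 0, "wy": 0, "wz": 0}, {"dx": -4, "dy": -8.5, "dz": 5, "wx": 0, "wy": 0, "wz": 0}, {"dx": -4, "dy": -10, "dz": 7, "wx": 0, "wy": 0, "wz": 0}, {"dx": -4, "dy": -10, "dz": 8, "wx": 0, "wy": 0, "wz": 0}]'

```text
time: 2.15
eef_pos: [470.4, 74.0, 139.2]
tcp_rot: [-0.034, 0.999, -0.001, -0.002]
contact_force: [-1.3, 0.6, 0.2]
width: 0.1
gripper_force: 0.0
```

Run:
```python
from h import *
s=st(); print(cup(s['eef_pos']))
p,W=cloud('wrist') if 0 else vision.camera('scene'); save(p,'s2.png')
for th in np.arange(2,-0.01,-.1): print(round(th,1),rel(door(th,140,25),118), end='; ')
```

```text
2.15 [470.4  74.  139.2] [-0.034  0.999 -0.001 -0.002] [-1.3  0.6  0.2] 0.13276952860005564
[-229.57506364  156.73421358]
2.0 [-2.4  -4.18  2.  ]; 1.9 [-1.65 -5.39  2.  ]; 1.8 [-1.03 -6.67  2.01]; 1.7 [-0.53 -8.    2.01]; 1.6 [-0.18 -9.38  2.01]; 1.5 [  0.04 -10.78   2.02]; 1.4 [  0.12 -12.2    2.02]; 1.3 [  0.05 -13.62   2.02]; 1.2 [ -0.15 -15.03   2.02]; 1.1 [ -0.5  -16.41   2.01]; 1.0 [ -0.98 -17.74   2.01]; 0.9 [ -1.59 -19.03   2.01]; 0.8 [ -2.33 -20.24   2.01]; 0.7 [ -3.19 -21.38   2.  ]; 0.6 [ -4.15 -22.42   2.  ]; 0.5 [ -5.22 -23.36   1.99]; 0.4 [ -6.37 -24.19   1.98]; 0.3 [ -7.6  -24.91   1.98]; 0.2 [ -8.9  -25.49   1.97]; 0.1 [-10.24 -25.95   1.96]; -0.0 [-11.63 -26.26   1.95];
```

View pics/s2.png

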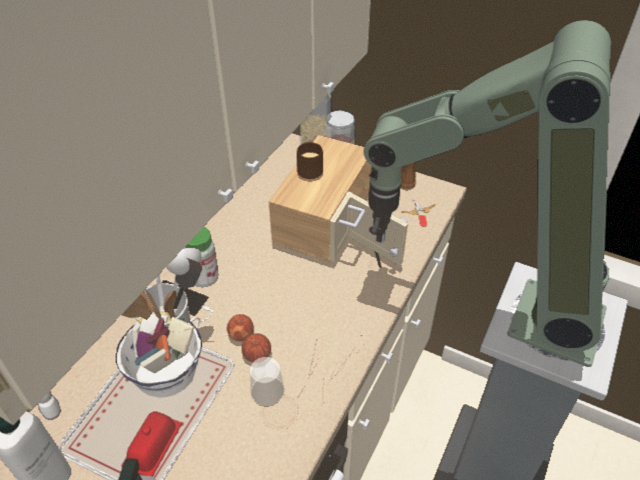

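The picture shows the shut fingers at (378,235), in front of the door's outer face and clear of the handle at (350,215). Pushing now.

Request:
drive_tool --motion '[{"dx": -1, "dy": -2.5, "dz": 1, "wx": 0, "wy": 0, "wz": 0}, {"dx": -1, "dy": -5, "dz": 2, "wx": 0, "wy": 0, "wz": 0}, {"dx": -1, "dy": -6.7, "dz": 2, "wx": 0, "wy": 0, "wz": 0}, {"dx": -0.5, "dy": -8, "dz": 2, "wx": 0, "wy": 0, "wz": 0}, {"dx": -0.2, "dy": -9.4, "dz": 2, "wx": 0, "wy": 0, "wz": 0}]'

```text
time: 2.62
eef_pos: [480.0, -17.1, 122.0]
tcp_rot: [-0.035, 0.999, 0.0, 0.001]
contact_force: [1.8, 0.6, 0.2]
width: 0.0
gripper_force: 0.6
```

Request:
drive_tool --motion '[{"dx": 0.2, "dy": -1.4, "dz": 0, "wx": 0, "wy": 0, "wz": 0}, {"dx": 0.3, "dy": -2.8, "dz": 0, "wx": 0, "wy": 0, "wz": 0}, {"dx": 0.2, "dy": -4.2, "dz": 0, "wx": 0, "wy": 0, "wz": 0}, {"dx": 0, "dy": -5.6, "dz": 0, "wx": 0, "wy": 0, "wz": 0}, {"dx": -0.3, "dy": -7, "dz": 0, "wx": 0, "wy": 0, "wz": 0}]'

```text
time: 3.03
eef_pos: [488.2, -86.5, 122.4]
tcp_rot: [-0.036, 0.999, 0.0, 0.001]
contact_force: [0.3, 0.7, 1.8]
width: -0.2
gripper_force: 0.7
```

Run:
```python
from h import *
s=st(); print(cup(s['eef_pos']))
p,d=vision.camera('scene'); save(p,'s3.png')
for th in np.arange(1.2,-0.01,-.1): print(round(th,1),rel(door(th,140,23),118), end='; ')
```

```text
3.0333 [488.2 -86.5 122.4] [-0.036  0.999  0.     0.001] [0.3 0.7 1.8] -0.23902466473150136
[-222.90802933   -4.59157659]
1.2 [0.69 1.25 0.44]; 1.1 [ 0.33 -0.12  0.44]; 1.0 [-0.16 -1.45  0.45]; 0.9 [-0.79 -2.72  0.45]; 0.8 [-1.54 -3.92  0.46]; 0.7 [-2.4  -5.05  0.46]; 0.6 [-3.38 -6.08  0.47]; 0.5 [-4.45 -7.    0.47]; 0.4 [-5.61 -7.82  0.48]; 0.3 [-6.84 -8.52  0.49]; 0.2 [-8.14 -9.09  0.49]; 0.1 [-9.49 -9.53  0.5 ]; -0.0 [-10.88  -9.83   0.5 ];
```

View pics/s3.png

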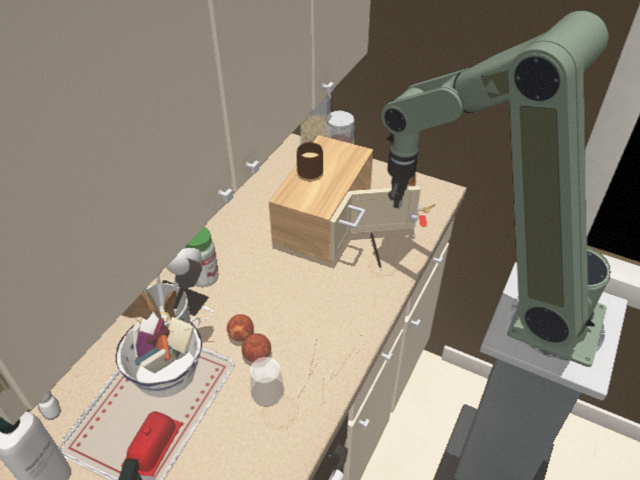

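The door follows the fingers (now about 65°; fingers at (398,195)). I'll keep pushing along the arc.

Request:
drive_tool --motion '[{"dx": -0.2, "dy": -1.5, "dz": 0.2, "wx": 0, "wy": 0, "wz": 0}, {"dx": -0.8, "dy": -2.7, "dz": 0.4, "wx": 0, "wy": 0, "wz": 0}, {"dx": -1.6, "dy": -3.9, "dz": 0.4, "wx": 0, "wy": 0, "wz": 0}, {"dx": -2.4, "dy": -5.0, "dz": 0.4, "wx": 0, "wy": 0, "wz": 0}, {"dx": -3.4, "dy": -6.1, "dz": 0.4, "wx": 0, "wy": 0, "wz": 0}]'

```text
time: 3.5
eef_pos: [527.6, -144.9, 119.1]
tcp_rot: [-0.035, 0.999, -0.0, 0.002]
contact_force: [1.1, 2.6, 7.0]
width: 0.1
gripper_force: 0.4
```

Request:
drive_tool --motion '[{"dx": -1.1, "dy": -0.9, "dz": 0, "wx": 0, "wy": 0, "wz": 0}, {"dx": -2.2, "dy": -1.7, "dz": 0, "wx": 0, "wy": 0, "wz": 0}, {"dx": -3.4, "dy": -2.4, "dz": 0, "wx": 0, "wy": 0, "wz": 0}, {"dx": -4.7, "dy": -3.0, "dz": 0, "wx": 0, "wy": 0, "wz": 0}, {"dx": -5.4, "dy": -3.2, "dz": 0, "wx": 0, "wy": 0, "wz": 0}]'

```text
time: 3.92
eef_pos: [584.4, -173.5, 118.8]
tcp_rot: [-0.035, 0.999, -0.001, 0.002]
contact_force: [-0.2, 0.1, 6.0]
width: 0.0
gripper_force: 0.0
```

Run:
```python
from h import *
s=st(); print(cup(s['eef_pos']))
for th in (.2,.1,.05,0): print(th,rel(door(th,140,23),118))
```

```text
3.9167 [ 584.4 -173.5  118.8] [-0.035  0.999 -0.001  0.002] [-0.2  0.1  6. ] 0.013581648655839102
[-132.9731196   -98.06065018]
0.2 [0.74 0.04 0.08]
0.1 [-0.61 -0.4   0.09]
0.05 [-1.3  -0.56  0.09]
0 [-2.   -0.7   0.09]
```

Request:
drive_tool --motion '[{"dx": -0.4, "dy": -0.2, "dz": 0, "wx": 0, "wy": 0, "wz": 0}, {"dx": -0.8, "dy": -0.4, "dz": 0, "wx": 0, "wy": 0, "wz": 0}, {"dx": -1.2, "dy": -0.5, "dz": 0, "wx": 0, "wy": 0, "wz": 0}, {"dx": -1.6, "dy": -0.6, "dz": 0, "wx": 0, "wy": 0, "wz": 0}, {"dx": -1.9, "dy": -0.6, "dz": 0, "wx": 0, "wy": 0, "wz": 0}]'

```text
time: 4.33
eef_pos: [598.5, -177.2, 116.6]
tcp_rot: [-0.036, 0.999, 0.0, -0.004]
contact_force: [-14.8, -1.8, 6.3]
width: -0.0
gripper_force: 0.0
```

Request:
drive_tool --motion '[{"dx": -0.1, "dy": 0, "dz": 0, "wx": 0, "wy": 0, "wz": 0}, {"dx": -0.2, "dy": 0, "dz": 0, "wx": 0, "wy": 0, "wz": 0}, {"dx": -0.3, "dy": 0, "dz": 0, "wx": 0, "wy": 0, "wz": 0}, {"dx": -0.4, "dy": 0, "dz": 0, "wx": 0, "wy": 0, "wz": 0}, {"dx": -0.4, "dy": 0, "dz": 0, "wx": 0, "wy": 0, "wz": 0}]'

```text
time: 4.75
eef_pos: [598.1, -177.2, 116.5]
tcp_rot: [-0.036, 0.999, 0.001, -0.008]
contact_force: [-19.3, -2.3, 8.2]
width: -0.2
gripper_force: 0.0
```

Run:
```python
from h import *
s=st(); print(cup(s['eef_pos']))
p,d=vision.camera('top'); save(p[120:360,240:560].repeat(2,0).repeat(2,1),'t4.png')
```

```text
4.75 [ 598.1 -177.2  116.5] [-0.036  0.999  0.001 -0.008] [-19.3  -2.3   8.2] -0.1610388447712045
[-119.55819866 -102.64873759]
```

View pics/t4.png

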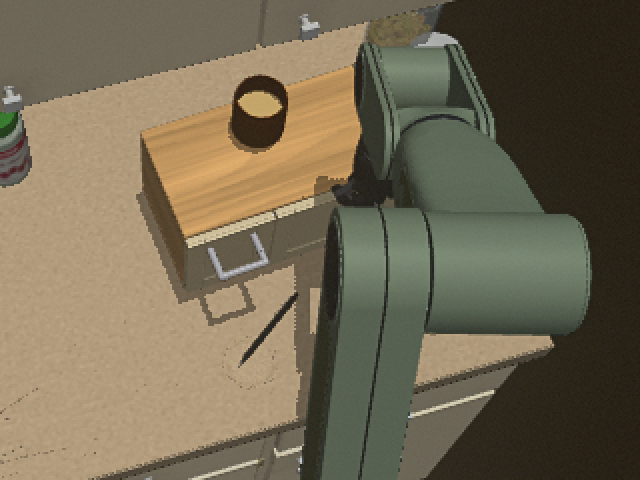

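The crop shows the door front in line with the drawer front (joint at (275,215)). The fingers met a firm stop at 19 N, well over the catch's force, so it looks shut. I'll back off and check.

Request:
drive_tool --motion '[{"dx": 2, "dy": 0, "dz": 0, "wx": 0, "wy": 0, "wz": 0}, {"dx": 4, "dy": 0.5, "dz": -1, "wx": 0, "wy": 0, "wz": 0}, {"dx": 6, "dy": 2.5, "dz": -3, "wx": 0, "wy": 0, "wz": 0}, {"dx": 6, "dy": 5, "dz": -6, "wx": 0, "wy": 0, "wz": 0}, {"dx": 6, "dy": 8, "dz": -8, "wx": 0, "wy": 0, "wz": 0}]'

```text
time: 5.22
eef_pos: [539.5, -101.9, 199.3]
tcp_rot: [-0.034, 0.999, -0.0, 0.001]
contact_force: [1.1, 0.5, 0.6]
width: -0.3
gripper_force: 0.0
```

Request:
drive_tool --motion '[{"dx": 0, "dy": 3, "dz": 0, "wx": 0, "wy": 0, "wz": 0}, {"dx": 0, "dy": 6, "dz": 0, "wx": 0, "wy": 0, "wz": 0}, {"dx": 0, "dy": 9, "dz": 0, "wx": 0, "wy": 0, "wz": 0}, {"dx": 0, "dy": 11.5, "dz": 0, "wx": 0, "wy": 0, "wz": 0}, {"dx": 0, "dy": 11.5, "dz": 0, "wx": 0, "wy": 0, "wz": 0}]'

```text
time: 5.63
eef_pos: [531.4, 17.1, 197.6]
tcp_rot: [-0.037, 0.999, 0.001, 0.0]
contact_force: [0.0, 1.4, -0.7]
width: -0.1
gripper_force: 0.0
```

Run:
```python
from h import *
s=st(); print(cup(s['eef_pos']))
for n in('scene','top'):
    p,W=cloud(n); save(p,n+'5.png'); r=models.look_for(n,'drawer_handle'); print([(q['centre'],q['confidence']) for q in r[:2]])
    V=W.reshape(-1,3); V=V[np.isfinite(V).all(1)]; c=np.c_[(V[:,:2]-C)@ex,(V[:,:2]-C)@ey,V[:,2]]
    for y0 in range(-165,166,30):
        q=c[(c[:,1]>y0)&(c[:,1]<y0+30)&(c[:,2]>150)&(c[:,2]<161)&(abs(c[:,0]+105)<25)]
        print(y0,len(q),np.percentile(q[:,0],[10,50]).round(1) if len(q) else '')
    b=c[(abs(c[:,2]-141)<7)&(c[:,0]>-175)&(c[:,0]<-138)&(abs(c[:,1]-101)<50)]
    print('bar',len(b),np.percentile(b,[3,50,97],axis=0).round(1) if len(b) else '')
```

```text
5.6333 [531.4  17.1 197.6] [-0.037  0.999  0.001  0.   ] [ 0.   1.4 -0.7] -0.05682026251862894
[-172.68806318   95.78989651]
[([599.0, 34.7, 126.9], 0.63)]
-165 0 
-135 0 
-105 0 
-75 2 [-94.2 -93.3]
-45 11 [-105.9 -102.7]
-15 21 [-105.  -103.5]
15 20 [-106.1 -104.6]
45 21 [-105.4 -103.7]
75 19 [-105.1 -104.3]
105 20 [-106.  -104.2]
135 39 [-104.8  -98.5]
165 5 [-92.9 -87. ]
bar 92 [[-155.5   65.4  136.4]
 [-150.4  103.7  143.2]
 [-139.3  136.8  147.4]]
[([595.6, 59.5, 123.7], 0.64)]
-165 21 [-109.3 -101.9]
-135 0 
-105 0 
-75 0 
-45 0 
-15 0 
15 0 
45 0 
75 3 [-96.5 -92.6]
105 19 [-106.8 -101.3]
135 40 [-107.1 -104.1]
165 0 
bar 67 [[-157.9   88.   136.7]
 [-152.8  118.2  142.6]
 [-141.5  135.4  146.6]]
```

View pics/scene5.png

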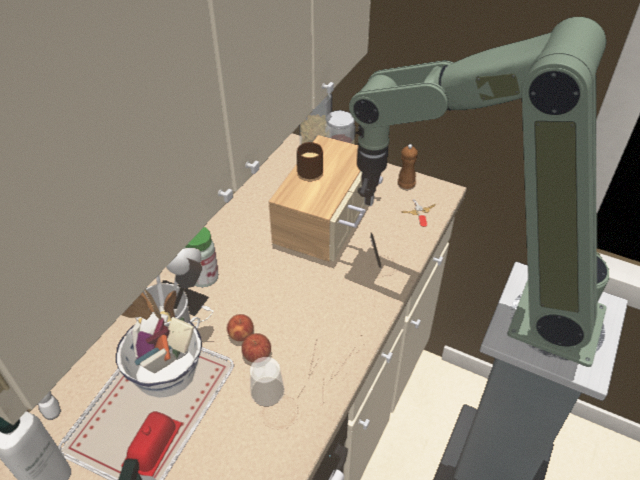

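The scene picture shows the door flush and shut behind the gripper at (370,190), and the handle at (350,213). Depth puts the door front level with the drawer front. Next I hook the shut fingers behind the bar.

Request:
drive_tool --motion '[{"dx": -2.5, "dy": 0.6, "dz": 0, "wx": 0, "wy": 0, "wz": 0}, {"dx": -4.8, "dy": 0.6, "dz": 0, "wx": 0, "wy": 0, "wz": 0}, {"dx": -4.8, "dy": 0.6, "dz": 1, "wx": 0, "wy": 0, "wz": 0}, {"dx": -4.8, "dy": 0.6, "dz": 2.5, "wx": 0, "wy": 0, "wz": 0}, {"dx": -4.8, "dy": 0.6, "dz": 4, "wx": 0, "wy": 0, "wz": 0}]'

```text
time: 6.25
eef_pos: [579.2, 21.0, 156.5]
tcp_rot: [-0.034, 0.999, -0.0, 0.0]
contact_force: [0.2, 0.3, 0.2]
width: 0.3
gripper_force: 0.0
```

Run:
```python
from h import *
s=st(); print(cup(s['eef_pos']))
p,d=vision.camera('scene'); save(cv2.resize(p[140:280,260:440],None,fx=4,fy=4),'s6.png')
```

```text
6.25 [579.2  21.  156.5] [-0.034  0.999 -0.     0.   ] [0.2 0.3 0.2] 0.26761921363329944
[-124.70144744   96.41034047]
```

View pics/s6.png

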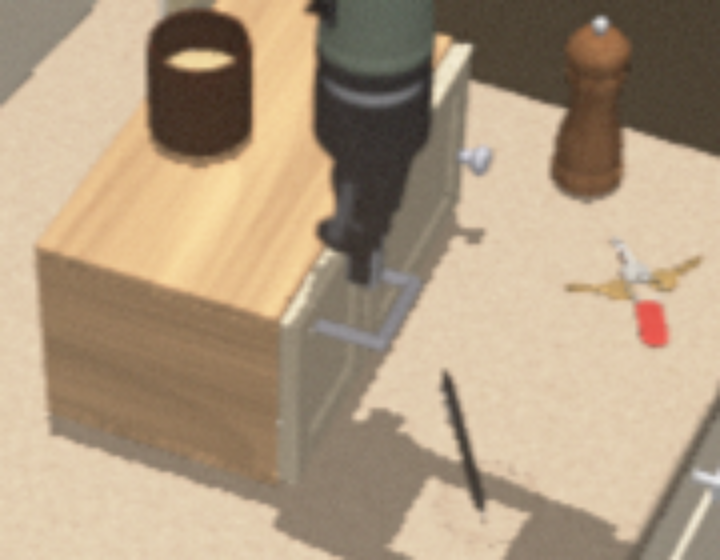

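The crop shows the door shut with its knob at (480,158), and the fingertips at (363,280) just above the gap behind the bar. Going down, then pulling.

Request:
drive_tool --motion '[{"dx": 0, "dy": 0.5, "dz": 0, "wx": 0, "wy": 0, "wz": 0}, {"dx": 0, "dy": 0.5, "dz": 0.8, "wx": 0, "wy": 0, "wz": 0}, {"dx": 0, "dy": 0.5, "dz": 1.8, "wx": 0, "wy": 0, "wz": 0}, {"dx": 0, "dy": 0.5, "dz": 2.8, "wx": 0, "wy": 0, "wz": 0}, {"dx": 0, "dy": 0.5, "dz": 3.2, "wx": 0, "wy": 0, "wz": 0}]'

```text
time: 6.72
eef_pos: [577.7, 27.2, 123.7]
tcp_rot: [-0.035, 0.999, 0.0, -0.001]
contact_force: [-0.6, 0.2, -1.0]
width: 0.1
gripper_force: 0.0
```

Request:
drive_tool --motion '[{"dx": 0.6, "dy": 0, "dz": 0, "wx": 0, "wy": 0, "wz": 0}, {"dx": 1.2, "dy": 0, "dz": 0, "wx": 0, "wy": 0, "wz": 0}, {"dx": 2, "dy": 0, "dz": 0, "wx": 0, "wy": 0, "wz": 0}, {"dx": 3, "dy": 0, "dz": 0, "wx": 0, "wy": 0, "wz": 0}, {"dx": 4, "dy": 0, "dz": 0, "wx": 0, "wy": 0, "wz": 0}]'

```text
time: 7.13
eef_pos: [537.9, 24.5, 125.8]
tcp_rot: [-0.035, 0.999, 0.0, 0.001]
contact_force: [1.6, 0.5, -1.0]
width: -0.1
gripper_force: 1.0
```

Run:
```python
from h import *
s=st(); print(cup(s['eef_pos']),R.from_quat(s['tcp_rot']).as_matrix()[:2,0]@np.c_[ex,ey])
```

```text
7.1333 [537.9  24.5 125.8] [-0.035  0.999  0.     0.001] [ 1.6  0.5 -1. ] -0.11385625125793379
[-165.64062912  102.6965166 ] [-0.99999854 -0.00128081]
```

Request:
drive_tool --motion '[{"dx": 1.2, "dy": 0, "dz": 0, "wx": 0, "wy": 0, "wz": 0}, {"dx": 2.4, "dy": 0, "dz": 0, "wx": 0, "wy": 0, "wz": 0}, {"dx": 3.6, "dy": 0, "dz": 0, "wx": 0, "wy": 0, "wz": 0}, {"dx": 4.6, "dy": 0, "dz": 0, "wx": 0, "wy": 0, "wz": 0}, {"dx": 5.2, "dy": 0, "dz": 0, "wx": 0, "wy": 0, "wz": 0}]'

```text
time: 7.55
eef_pos: [485.0, 20.8, 125.7]
tcp_rot: [-0.035, 0.999, 0.0, -0.0]
contact_force: [1.7, 0.9, -1.0]
width: 0.1
gripper_force: 0.8
```

Request:
drive_tool --motion '[{"dx": 0.3, "dy": 0, "dz": 0, "wx": 0, "wy": 0, "wz": 0}, {"dx": 0.6, "dy": 0, "dz": 0, "wx": 0, "wy": 0, "wz": 0}, {"dx": 0.9, "dy": 0, "dz": 0, "wx": 0, "wy": 0, "wz": 0}, {"dx": 1.1, "dy": 0, "dz": 0, "wx": 0, "wy": 0, "wz": 0}, {"dx": 1.2, "dy": 0, "dz": 0, "wx": 0, "wy": 0, "wz": 0}]'

```text
time: 7.97
eef_pos: [479.4, 20.3, 126.0]
tcp_rot: [-0.035, 0.999, 0.0, 0.005]
contact_force: [11.5, 2.0, -7.1]
width: 0.3
gripper_force: 6.0
```

Run:
```python
from h import *
s=st(); print(cup(s['eef_pos']))
```

```text
7.9667 [479.4  20.3 126. ] [-0.035  0.999  0.     0.005] [11.5  2.  -7.1] 0.3056731090757117
[-224.30157912  102.60937337]
```

Request:
drive_tool --motion '[{"dx": -0.7, "dy": 0, "dz": 0, "wx": 0, "wy": 0, "wz": 0}, {"dx": -1.3, "dy": 0, "dz": 0, "wx": 0, "wy": 0, "wz": 0}, {"dx": -1.3, "dy": 0, "dz": 0, "wx": 0, "wy": 0, "wz": 0}, {"dx": -1.3, "dy": 0, "dz": -1.5, "wx": 0, "wy": 0, "wz": 0}, {"dx": -1.3, "dy": 0, "dz": -4, "wx": 0, "wy": 0, "wz": 0}]'

```text
time: 8.38
eef_pos: [485.3, 20.7, 163.1]
tcp_rot: [-0.035, 0.999, -0.0, -0.004]
contact_force: [-0.0, -0.3, 0.1]
width: -0.4
gripper_force: 0.0
```

Request:
drive_tool --motion '[{"dx": 0, "dy": 0, "dz": -3, "wx": 0, "wy": 0, "wz": 0}, {"dx": 0, "dy": 0, "dz": -6, "wx": 0, "wy": 0, "wz": 0}, {"dx": 0, "dy": 3, "dz": -7, "wx": 0, "wy": 0, "wz": 0}, {"dx": 1, "dy": 7, "dz": -7, "wx": 0, "wy": 0, "wz": 0}, {"dx": 2, "dy": 11, "dz": -7, "wx": 0, "wy": 0, "wz": 0}]'

```text
time: 8.8
eef_pos: [460.0, 129.7, 236.2]
tcp_rot: [-0.034, 0.999, 0.0, 0.001]
contact_force: [0.6, 0.4, 0.2]
width: -0.2
gripper_force: 0.0
```

Request:
drive_tool --motion '[{"dx": 1, "dy": 3.5, "dz": 0, "wx": 0, "wy": 0, "wz": 0}, {"dx": 2, "dy": 7, "dz": 0, "wx": 0, "wy": 0, "wz": 0}, {"dx": 3, "dy": 10, "dz": 0, "wx": 0, "wy": 0, "wz": 0}, {"dx": 3, "dy": 10, "dz": 0, "wx": 0, "wy": 0, "wz": 0}, {"dx": 3, "dy": 10, "dz": 0, "wx": 0, "wy": 0, "wz": 0}]'

```text
time: 9.22
eef_pos: [422.1, 227.6, 235.0]
tcp_rot: [-0.037, 0.999, -0.001, -0.001]
contact_force: [0.7, -0.2, -0.5]
width: 0.4
gripper_force: 0.0
```

Run:
```python
from h import *
s=st()
for n in('top','scene'):
    p,W=cloud(n); save(p,n+'7.png')
    V=W.reshape(-1,3); V=V[np.isfinite(V).all(1)]; c=np.c_[(V[:,:2]-C)@ex,(V[:,:2]-C)@ey,V[:,2]]
    b=c[(abs(c[:,2]-141)<7)&(c[:,0]>-260)&(c[:,0]<-205)&(abs(c[:,1]-101)<50)]
    print('bar',len(b),np.percentile(b,[3,50,97],axis=0).round(1) if len(b) else '')
    for y0 in range(-165,40,40):
        q=c[(c[:,1]>y0)&(c[:,1]<y0+40)&(c[:,2]>150)&(c[:,2]<163)&(abs(c[:,0]+105)<25)]
        print(y0,len(q),np.percentile(q[:,0],[10,50]).round(1) if len(q) else '')
    q=c[(c[:,1]>45)&(c[:,1]<160)&(c[:,2]>150)&(c[:,2]<163)&(abs(c[:,0]+190)<25)]; print('drawer face',len(q),np.percentile(q[:,0],[10,50]).round(1) if len(q) else '')
    for t in ['candle_jar','pepper_mill','tumbler']: print(t,[np.round(q['centre']) for q in models.look_for(n,t)[:1]])
```

```text
9.2167 [422.1 227.6 235. ] [-0.037  0.999 -0.001 -0.001] [ 0.7 -0.2 -0.5] 0.37200650146160885
bar 47 [[-244.2   63.8  138.5]
 [-224.3   69.   143.1]
 [-207.8   73.   147. ]]
-165 57 [-107.3 -103.2]
-125 66 [-108.2 -103.2]
-85 60 [-107.3 -103.6]
-45 63 [-107.6 -103.8]
-5 75 [-106.8 -101.3]
35 21 [-92.5 -91. ]
drawer face 72 [-197.7 -191.1]
candle_jar [array([741., -58., 210.])]
pepper_mill [array([ 539., -315.,   81.])]
tumbler [array([530., 511.,  88.])]
bar 33 [[-244.8   69.1  137. ]
 [-243.2  117.1  142.5]
 [-238.6  135.8  146. ]]
-165 0 
-125 0 
-85 21 [-105.6  -99.4]
-45 32 [-106.7 -104.2]
-5 55 [-105.5 -101.2]
35 11 [-91.7 -89.9]
drawer face 7 [-187.8 -182.5]
candle_jar []
pepper_mill [array([ 536., -310.,   17.])]
tumbler [array([543., 534.,  84.])]
```

View pics/top7.png

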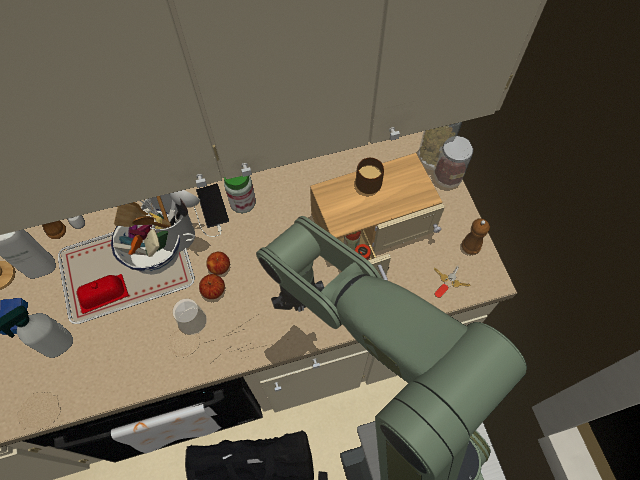

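The top picture shows the door flat shut (knob at (436,229)), the drawer out with a jar visible at (363,252), and the candle, mill and glass unmoved. The bar sits about 90 mm further out than before.

```bash
python3 -c "
from rig import ticket; print(ticket.finish_job())"
```

```text
the job is handed in; nothing more can be done
None
```

The door is shut past its catch and the spice drawer is out at its stop (about 90 mm). The candle jar, pepper mill and glass are where they stood, and I handed the job in at about 9 s with the arm clear; no verdict came back.

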